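# Shut and latch the news-stand cash box

### The job

Lock up the larger of the two grey cash boxes on the news-stand counter: push its raised hatch fully shut, then turn the wing knob on it counter-clockwise until the hidden tongue has swung fully behind the front edge of the frame, and let go. Leave the smaller cash box latched as it is.

Things in the scene. Friction and masses are not known exactly. Their poses are not given: they have to be found in the camera images.
- hatch_edge (a point): In mm. Middle of the free front edge, top face, of the hatch (170 wide, 130 edge to hinge, 4 thick) in the top of the larger fixed grey box (220 wide, 190 deep, 90 high). x to the hinge (level, away from the robot), y along the edge, z out of the top face. Starts raised 0.3-0.55 rad, stays where left; 1-5 N down near the edge shuts it onto a stop, flush with the frame, 90 above the counter.
- wing_grip (a point): In mm. Grip point of the larger box's knob: on its axis, 30 above the hatch's top face, 35 behind the free edge, midway. Black wing 55 long, 10 thick, top 42 above the hatch, on a round steel foot 28 across, 8 high. Axes turn with the wing: x across its thickness, y along it, z out of the hatch. Hidden tongue lies under its +y side and reaches 54 from the axis; the frame edge is 39 away.
- wing (a joint): Knob angle (rad) on the larger box, growing counter-clockwise from above. 0: wing parallel to the free edge (stop). 1.57: wing square to it, tongue 15 mm behind the frame's front edge, latched (stop). Starts at 0.15-0.5; light friction (0.06 N m), stays where left. Beyond 0.6 the tongue fouls the frame if the hatch is not shut yet.
- small_wing (a joint): Angle (rad) of the like wing knob on the bystander, a smaller fixed grey cash box (150 wide, 160 deep, 90 mm high) with its hatch shut. Starts latched at about 1.57 (wing square to the hatch's free edge, which faces the robot) and is to stay so. Either box may stand left or right.
There are look-alikes about, which are no part of the job. What is shaped like the part that bears small_wing but blue or purple is not meant.

How it is judged:
By the outcome, as a careful person would: the job done as asked, in the order asked, and still so for the second after the job is handed in, with the robot touching nothing.
It also fails if it takes over 42 s, if anything falls off the work surface, if the arm or the gripper's body presses on something with over 40 N, if the wrist force passes 120 N, or if a joint passes its speed limit or range.

### The arm

A 6-joint arm with a two-finger parallel gripper is mounted at the origin on the work surface. World frame = base frame: x ahead of the robot, y to its left, z up, the work surface at z = 0. Lengths are in m, angles in degrees, forces in N, time in s.
With the tool pointing down it reaches from about 0.375 to 0.9 m from the base axis. Payload 3.1 kg.
Tool frame: the origin (TCP) lies at the very end of the fingers, on their centre line; the grasp point (between the pads) lies robot.hold_point_z behind it (robot.hold_point_z is the distance from the TCP to the grasp point, in m); z points along the fingers, y is the line along which they close (so a half turn about z gives the same grasp; the last joint's range is limited). The gripper opens to 85 mm and grips with 20 to 120 N. Pads are 22 mm wide; open, the fingers measure 114 mm over their backs; the gripper's body (76 mm by 85 mm) begins 54 mm behind the grasp point. The pads swing forward as they close: fully open they stand 13 mm farther back than shut.
Start: joints at [-10.227, 30.224, 82.088, -0, 67.689, -10.227], TCP at [0.625, 0, 0.231] pointing down, gripper open.
Joint ranges: [-176.69, 176.69], [-43.24, 126.21], [12.49, 139.97], [-82, 262], [0, 151.66], [-163.58, 163.58]. Speed limits (degrees/s): [159.86, 159.86, 180, 180, 180, 180].

### API

Orientations are given as [roll, pitch, yaw] about the fixed x, y, z axes, in that order (R = Rz(yaw) Ry(pitch) Rx(roll)).
In Python, from workcell import robot gives the robot as it stands.
- The arm moves only by the tool play_rows, never from a script. Its arguments are lists of equal length, an entry for each row: "delta_pos": the shift along the tool's x, y, z in units of 0.03 m (1.0 is 0.03 m), a list of three; "turn": the turn about the tool's z in units of 45 degrees (1.0 is 45 degrees). A call has 1 to 12 rows; each row shifts and turns the commanded pose from where the row before left it, along the tool's axes as they then stand; what a row does not reach is not made up. A row lasts 1/10 s, in which the tool goes at most 50 mm and 8.59 degrees, less where a joint would pass 70% of its speed; a pose out of reach is approached as far as the arm can. A call with a number of a shift or a turn outside -1 to 1 is refused whole. A call with a gripper value outside its range is refused whole. "hand" is the closure in counts, from 0 (fully open) to 255 (shut), set as the call begins (left out, the last holds). The fingers move at their own pace and stop on an object; "grip_force" is the grip in N (left out, the last holds). Time passes only in rows, so rows that do not move let the fingers close. It gives the time, the measured TCP pose, the force, the opening and the grip force at its end, in the units of the state.
- robot.observe(): the state, without advancing time (a new reading comes with each control period).
- robot.read_camera(name): name is "scene" or "side" or "wrist"; returns the picture (384x512x3 uint8, red, green, blue); there is no depth.
- robot.camera_params(name): a dict with "fovy" (degrees; the focal length in pixels is half the picture's height over the tangent of half this angle, whatever the lens; pixels are square), "cx", "cy" (the principal point, pixels), "R" (3x3) and "t" (3): a world point X has camera coordinates R X + t; the wrist camera has in their place "hand_eye" (4x4, takes a point from camera to tool coordinates, whose origin is the TCP and whose axes are the flange's). Camera axes: x right, y down, z forward; pixel columns grow to the right and rows downward; lengths in m; the calibration is good to about 2 mm. A picture is of the moment at which its call begins: read the wrist's pose just before it. camera_params takes no time and is no camera call.
- robot.hand_in(): hands the job in; it is judged then, once.
The state is a dict: "t": time; "joint_positions": joint angles; "joint_vel": joint speeds; "tau": joint torques, N m; "ee_pos": TCP position; "tcp_rot": TCP orientation; "ft_force": force on the tool from outside, world axes, zero at the start; "moment": the same for the moment, N m; "opening": opening from 0.0 (shut) to 1.0 (fully open); "gripper_force": force on a finger pad.
Only numpy, scipy, OpenCV 4.12 (cv2) and the standard library are available. Lean on these libraries where they do the work, as an engineer would, in place of code of your own. Each camera call takes 0.05 s, during which the arm holds its last target. There are 200 camera calls.

## Working session

There is one attempt and no reset: what is moved stays moved. The work goes in short steps, Python scripts to look and compute and a tool call to move; the robot and the scene stay as the last step left them, time stands still between calls to the robot, and variables do not carry over. Pictures are saved under pics/ and viewed, at most 10 in all, crops included, and the job is handed in when it is done.

Besides the shell and the picture viewer there is one more tool, called after "Call:" as name(argument=value, ...) on one line, values as JSON. play_rows: Moves the arm, as the interface text tells. Its arguments: {"type":"object","properties":{"delta_pos":{"type":"array","items":{"type":"array","items":{"type":"number","minimum":-1,"maximum":1}}},"turn":{"type":"array","items":{"type":"number","minimum":-1,"maximum":1}},"hand":{"type":"number"},"grip_force":{"type":"number"}},"required":["delta_pos","turn"]}

```bash
mkdir -p pics
python3 - <<'E'
from workcell import robot
import cv2,numpy as np
np.set_printoptions(precision=4,suppress=True)
for n in("scene","side","wrist"):
    o=robot.observe()
    im=robot.read_camera(n); cv2.imwrite(f"pics/{n}0.png",im[:,:,::-1]); print(n,robot.camera_params(n))
print(o, robot.hold_point_z)
a=[cv2.imread(f"pics/{n}0.png") for n in("scene","side")]
cv2.imwrite("pics/a.png",cv2.resize(a[0],(800,600),interpolation=cv2.INTER_CUBIC))
cv2.imwrite("pics/b.png",cv2.resize(a[1],(800,600),interpolation=cv2.INTER_CUBIC))
E
```

```text
scene {'fovy': 50.715509870826246, 'cx': 258.0402769058907, 'cy': 189.1659463176321, 'R': array([[-0.7016,  0.7122,  0.0223],
       [ 0.4077,  0.427 , -0.8071],
       [-0.5843, -0.5572, -0.59  ]]), 't': array([ 0.316 , -0.0838,  1.2517])}
side {'fovy': 53.50046705190889, 'cx': 259.27867033172436, 'cy': 194.0048199555238, 'R': array([[ 0.9952, -0.0975, -0.0004],
       [-0.0741, -0.7537, -0.6531],
       [ 0.0634,  0.65  , -0.7573]]), 't': array([-0.4163,  0.1126,  0.8494])}
wrist {'fovy': 66.99126025103224, 'cx': 257.1167546138852, 'cy': 191.05021592303177, 'hand_eye': array([[ 0.0004, -0.9509, -0.3095,  0.0793],
       [ 1.    ,  0.0002,  0.0007,  0.001 ],
       [-0.0006, -0.3095,  0.9509, -0.1418],
       [ 0.    ,  0.    ,  0.    ,  1.    ]])}
{'t': 0.1, 'joint_positions': array([-10.2257,  30.2737,  82.1494,  -0.0003,  67.6895, -10.2236]), 'joint_vel': array([ 0.0579,  0.022 , -0.2055,  0.0069,  0.0369, -0.0262]), 'tau': array([  0.0004, -44.3302, -17.8587,  -0.0002,   0.0039,   0.    ]), 'ee_pos': array([0.6244, 0.0002, 0.2304]), 'tcp_rot': array([-179.8892,   -0.0197,   89.998 ]), 'ft_force': array([-0.2879, -0.0595, -0.2778]), 'moment': array([ 0.0308,  0.0303, -0.0625]), 'gripper_force': 0.0, 'opening': 0.9977018505697964} 0.0187
```

View pics/a.png

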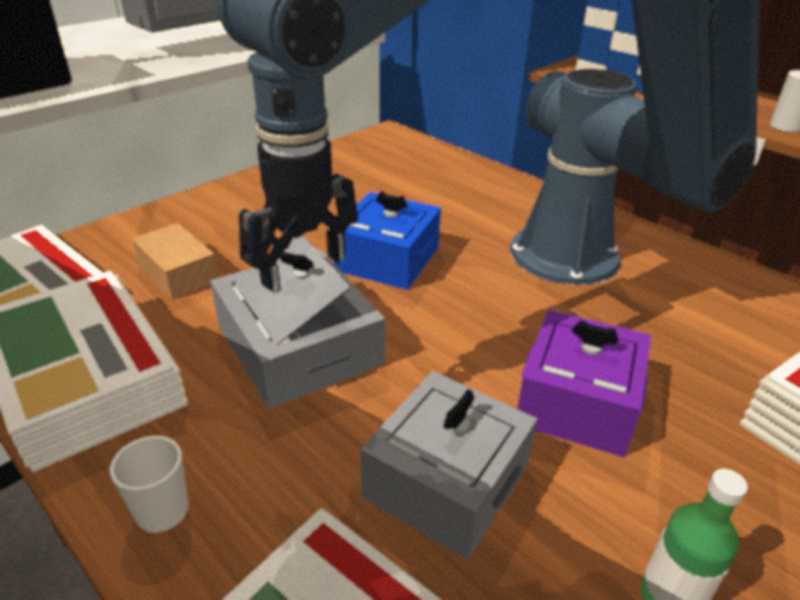

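View pics/b.png

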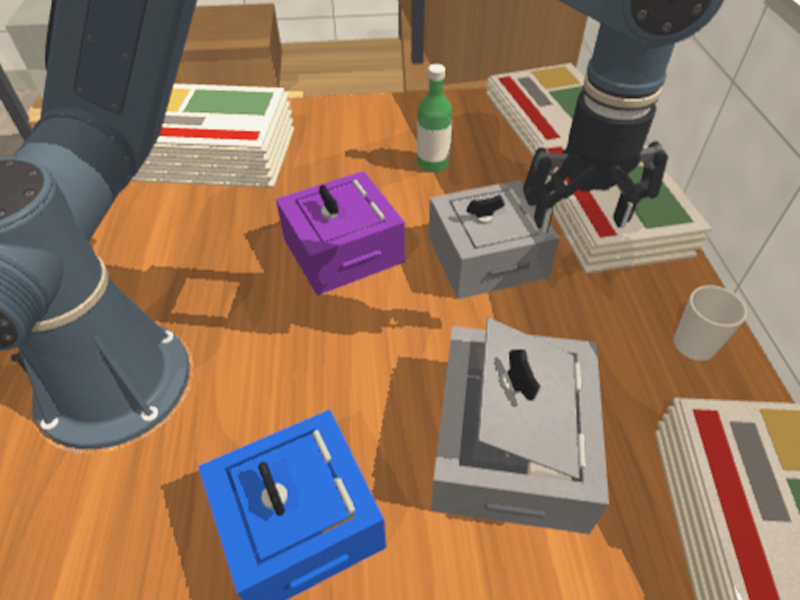

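The side view shows the larger box (open hatch) with frame-top corners near (453,327), (597,342), (606,498) and (434,486). Its wing is around (523,373). The smaller grey box is to its upper left, and the blue and purple ones are look-alikes.

```bash
cat > h.py <<'E'
from workcell import robot
import cv2,numpy as np
from scipy.spatial.transform import Rotation as Ro
np.set_printoptions(precision=4,suppress=True)
def cam(n,o=None):
    p=robot.camera_params(n); f=192/np.tan(np.radians(p['fovy']/2))
    K=np.array([[f,0,p['cx']],[0,f,p['cy']],[0,0,1]])
    if n!='wrist': return K,p['R'],p['t']
    T=np.eye(4);T[:3,:3]=Ro.from_euler('xyz',o['tcp_rot'],degrees=True).as_matrix();T[:3,3]=o['ee_pos']
    M=np.linalg.inv(T@p['hand_eye']); return K,M[:3,:3],M[:3,3]
def ray(c,u,v,z):
    K,R,t=c; d=R.T@np.linalg.solve(K,[u,v,1]); o=-R.T@t
    return o+d*(z-o[2])/d[2]
def proj(c,X):
    K,R,t=c; q=K@(R@np.asarray(X)+t); return q[:2]/q[2]
E
python3 - <<'E'
from h import *
c=cam('side'); s=1.5625
P=[ray(c,u/s,v/s,.09) for u,v in[(453,327),(597,342),(606,498),(434,486)]]
P=np.array(P);print(P,P.mean(0),[np.linalg.norm(P[i]-P[i-1]) for i in range(4)])
c=cam('scene')
P=[ray(c,u/s,v/s,.09) for u,v in[(213,291),(270,350),(384,320)]];print(np.array(P))
a=cv2.imread('pics/side0.png')[190:350,260:410];cv2.imwrite('pics/c.png',cv2.resize(a,(600,640))[:600])
E
```

```text
[[ 0.4812 -0.0184  0.09  ]
 [ 0.666  -0.0619  0.09  ]
 [ 0.6108 -0.2689  0.09  ]
 [ 0.427  -0.2372  0.09  ]] [ 0.5463 -0.1466  0.09  ] [np.float64(0.22540822928169862), np.float64(0.18986130177294355), np.float64(0.21423451536192603), np.float64(0.1865232788184009)]
[[ 0.6217 -0.2438  0.09  ]
 [ 0.6403 -0.0711  0.09  ]
 [ 0.4822 -0.0107  0.09  ]]
```

View pics/c.png

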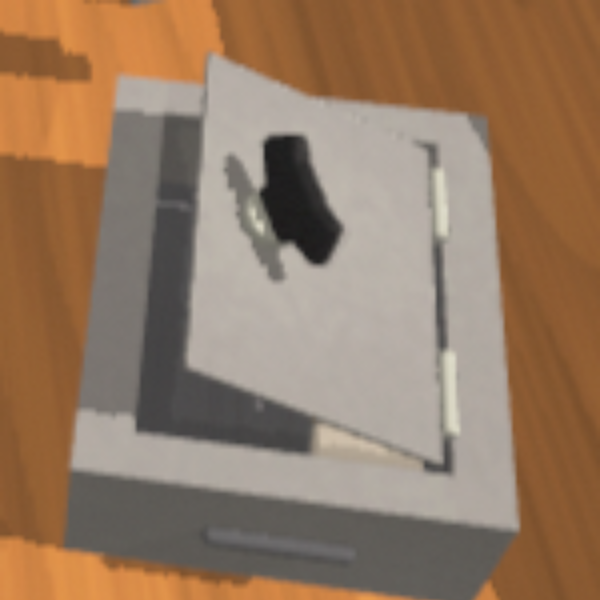

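View pics/wrist0.png

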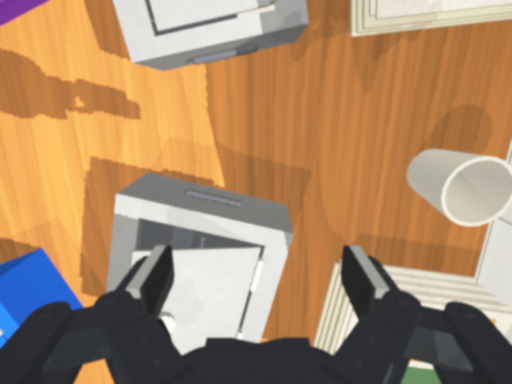

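The crop and wrist views show the frame corners (wrist: front-left 117,193 and back-left 291,235), the hatch's free edge and the wing. I'll fit the box pose, hatch angle and wing angle together.

Run:
```python
from h import *
from scipy.optimize import least_squares
o=robot.observe()
C={'s':cam('side'),'c':cam('scene'),'w':cam('wrist',o)}
cr=lambda u,v:(u/4+260,v/4+190)
s=1.5625
# box coords: x from front frame edge to hinge, y left, z
def hat(a,b,x,y,z): # x from free edge, z above top face
    h=130-x; return (b+130-h*np.cos(a)-z*np.sin(a), y, 90+h*np.sin(a)+z*np.cos(a))
def wing(a,b,w,l,z): return hat(a,b,35-l*np.sin(w),l*np.cos(w),z)
obs=[('s',cr(118,76),0,(0,110)),('s',cr(488,117),0,(190,110)),('s',cr(518,528),0,(190,-110)),('s',cr(72,470),0,(0,-110)),
('c',(213/s,291/s),0,(190,-110)),('c',(270/s,350/s),0,(190,110)),('c',(384/s,320/s),0,(0,110)),
('w',(117,193),0,(0,110)),('w',(291,235),0,(190,110)),
('s',cr(208,55),1,(0,85)),('s',cr(187,367),1,(0,-85)),('s',cr(435,145),1,(130,85)),('s',cr(447,467),1,(130,-85)),
('s',cr(288,135),2,(27.5,42)),('s',cr(333,240),2,(-27.5,42))]
def pt(p,k,q):
    x,y,th,a,b,w=p
    X=(q[0],q[1],90) if k==0 else hat(a,b*1000,q[0],q[1],0) if k==1 else wing(a,b*1000,w,*q)
    X=np.array(X)/1000; c,n=np.cos(th),np.sin(th)
    return np.array([x+c*X[0]-n*X[1],y+n*X[0]+c*X[1],X[2]])
f=lambda p:np.concatenate([proj(C[n],pt(p,k,q))-uv for n,uv,k,q in obs])
r=least_squares(f,[.45,-.13,-.2,.4,.03,.3],x_scale=[.01,.01,.1,.1,.01,.1],loss='soft_l1')
print(r.x,np.degrees(r.x[2])); print(r.fun.reshape(-1,2))
p=r.x
print('edge',pt(p,1,(0,0)));q=p.copy();q[3]=0;print('shut edge',pt(q,1,(0,0)),'knob',pt(q,1,(35,0)), 'wingends',pt(q,2,(27.5,42)),pt(q,2,(-27.5,42)),'knob now',pt(p,2,(0,30)))
```

```text
[ 0.4535 -0.1222 -0.2448  0.3886  0.0355  0.3613] -14.026624743487693
[[ -0.2945  -0.7525]
 [ -0.7081  -0.4328]
 [ -0.3325   0.2168]
 [ -0.9798  -0.9918]
 [ -3.1533  -7.1183]
 [ -6.8605   7.4761]
 [ -0.7894  -1.3306]
 [ -1.3099   0.8058]
 [  2.4265  -0.4854]
 [  0.5577   1.2883]
 [  0.0578   1.7149]
 [  0.9388   0.9407]
 [  1.9226  -0.5062]
 [-15.3949  -3.1549]
 [-18.0851  -1.7662]]
edge [ 0.4973 -0.1332  0.1393]
shut edge [ 0.4879 -0.1308  0.09  ] knob [ 0.5219 -0.1393  0.09  ] wingends [ 0.5187 -0.112   0.132 ] [ 0.5251 -0.1666  0.132 ] knob now [ 0.5177 -0.1383  0.1538]
```

```bash
cat > fit.py <<'E'
from h import *
from scipy.optimize import least_squares
cr=lambda u,v:(u/4+260,v/4+190)
def hat(a,b,x,y,z): # x from free edge, z above top face
    h=130-x; return (b+130-h*np.cos(a)+z*np.sin(a), y, 90+h*np.sin(a)+z*np.cos(a))
def wing(a,b,w,l,z): return hat(a,b,35-l*np.sin(w),l*np.cos(w),z)
def pt(p,k,q):
    x,y,th,a,b,w=p
    X=(q[0],q[1],90) if k==0 else hat(a,b*1000,q[0],q[1],0) if k==1 else wing(a,b*1000,w,*q)
    X=np.array(X)/1000; c,n=np.cos(th),np.sin(th)
    return np.array([x+c*X[0]-n*X[1],y+n*X[0]+c*X[1],X[2]])
E
python3 - <<'E'
from fit import *
o=robot.observe()
C={'s':cam('side'),'w':cam('wrist',o)}
obs=[('s',cr(118,76),0,(0,110)),('s',cr(488,117),0,(190,110)),('s',cr(518,528),0,(190,-110)),('s',cr(72,470),0,(0,-110)),
('w',(117,193),0,(0,110)),('w',(291,235),0,(190,110)),
('s',cr(208,55),1,(0,85)),('s',cr(187,367),1,(0,-85)),('s',cr(435,145),1,(130,85)),('s',cr(447,467),1,(130,-85)),
('s',cr(288,135),2,(27.5,42)),('s',cr(333,240),2,(-27.5,42))]
f=lambda p:np.concatenate([proj(C[n],pt(p,k,q))-uv for n,uv,k,q in obs])
r=least_squares(f,[.45,-.13,-.2,.4,.03,.3],x_scale=[.01,.01,.1,.1,.01,.1],loss='soft_l1')
print(r.x,np.degrees(r.x[2])); print(r.fun.reshape(-1,2))
p=r.x; np.save('p.npy',p)
print('edge',pt(p,1,(0,0)));q=p.copy();q[3]=0;print('shut edge',pt(q,1,(0,0)),'knob',pt(q,1,(35,0)), 'wingends',pt(q,2,(27.5,42)),pt(q,2,(-27.5,42)),'wing ends now',pt(p,2,(27.5,42)),pt(p,2,(-27.5,42)))
E
```

```text
[ 0.4541 -0.1224 -0.2458  0.4049  0.032   0.4422] -14.082911273619874
[[ 0.075  -0.7186]
 [-0.3175 -0.3254]
 [ 0.0157  0.3586]
 [-0.6558 -0.9591]
 [-0.5459  0.9598]
 [ 3.0782 -0.1927]
 [-0.3539  0.5499]
 [-1.1244  0.9957]
 [-0.4639  0.8303]
 [ 0.1873 -0.67  ]
 [ 0.7258 -1.5794]
 [ 0.7768  0.1079]]
edge [ 0.4953 -0.1327  0.1412]
shut edge [ 0.4851 -0.1302  0.09  ] knob [ 0.5191 -0.1387  0.09  ] wingends [ 0.5137 -0.1117  0.132 ] [ 0.5245 -0.1656  0.132 ] wing ends now [ 0.5381 -0.1178  0.1707] [ 0.547  -0.1713  0.1614]
```

Call:
play_rows(delta_pos=[[-0.76,-0.63,0],[-0.76,-0.63,0],[-0.76,-0.63,0],[-0.76,-0.63,0],[-0.76,-0.63,0],[-0.76,-0.63,0],[0,0,0]], turn=[0,0,0,0,0,0,0], hand=0)

```text
t: 0.85
ee_pos: [0.5094, -0.1387, 0.231]
tcp_rot: [-179.9, 0.0, 89.8]
ft_force: [-0.2, -0.3, -0.2]
opening: 0.994
gripper_force: 0.0
```

Call:
play_rows(delta_pos=[[0,0,0],[0,0,0],[0,0,0],[0,0,0],[0,0,0],[0,0,0],[0,0,0],[0,0,0],[0,0,0],[0,0,0]], turn=[-0.188,-0.188,-0.188,-0.188,-0.188,-0.188,-0.188,-0.188,-0.188,0])

```text
t: 1.85
ee_pos: [0.5119, -0.1362, 0.2312]
tcp_rot: [180.0, -0.0, 166.2]
ft_force: [0.4, 0.6, -0.6]
opening: 1.002
gripper_force: 0.0
```

Run:
```python
from fit import *
o=robot.observe(); im=robot.read_camera('wrist'); print(o['ee_pos'],o['tcp_rot'],o['ft_force'])
p=np.load('p.npy'); c=cam('wrist',o)
im=im[:,:,::-1].copy()
for k,q in[(0,(0,110)),(0,(190,110)),(0,(0,-110)),(1,(0,85)),(1,(0,-85)),(2,(27.5,42)),(2,(-27.5,42))]:
    u=proj(c,pt(p,k,q)); print(u); cv2.circle(im,tuple(int(a) for a in u),3,(0,0,255),1) if abs(u).max()<2000 else 0
cv2.imwrite('pics/d.png',im)
```

```text
[ 0.5119 -0.1362  0.2312] [179.9781  -0.0091 166.1568] [ 0.3605  0.5808 -0.5986]
[372.4444 118.1331]
[351.382  288.0159]
[140.2427 117.0392]
[359.0377 175.3361]
[152.9613 174.4138]
[288.0564 232.5596]
[225.4719 251.1362]
```

View pics/d.png

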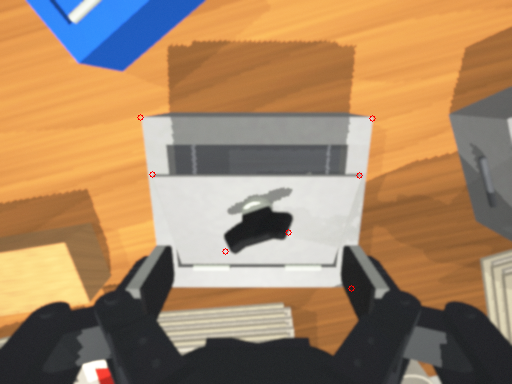

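The overlay fits to within a few pixels, with the wing at about (228,247)–(291,220). Now I'll go down to push the hatch.

Call:
play_rows(delta_pos=[[0,0,0.8],[0,0,0.8],[0,0,0.8],[0,0,0.6],[0,0,0.2],[0,0,0.2],[0,0,0.2],[0,0,0.2]], turn=[0,0,0,0,0,0,0,0])

```text
t: 2.7
ee_pos: [0.5122, -0.137, 0.1179]
tcp_rot: [-180.0, 0.1, 166.1]
ft_force: [-0.7, 0.7, 2.7]
opening: 0.999
gripper_force: 1.0
```

Call:
play_rows(delta_pos=[[0,0,0.15],[0,0,0.15],[0,0,0.15],[0,0,0.15],[0,0,0.15],[0,0,0.1],[0,0,0]], turn=[0,0,0,0,0,0,0])

```text
t: 3.4
ee_pos: [0.5115, -0.1367, 0.0912]
tcp_rot: [180.0, -0.0, 166.1]
ft_force: [0.2, 0.0, 0.1]
opening: 1.0
gripper_force: 0.0
```

Call:
play_rows(delta_pos=[[0,0,0.15],[0,0,0.15],[0,0,0.1],[0,0,0]], turn=[0,0,0,0])

```text
t: 3.8
ee_pos: [0.5116, -0.1368, 0.0793]
tcp_rot: [180.0, -0.0, 166.1]
ft_force: [0.1, 0.5, -0.0]
opening: 1.001
gripper_force: 0.0
```

Call:
play_rows(delta_pos=[[0,0,0.1],[0,0,0.1],[0,0,0]], turn=[0,0,0])

```text
t: 4.1
ee_pos: [0.512, -0.1369, 0.0767]
tcp_rot: [-180.0, 0.1, 166.1]
ft_force: [-5.7, 0.8, 23.1]
opening: 1.003
gripper_force: 11.6
```

Run:
```python
from fit import *
o=robot.observe(); print(o['ee_pos'],o['ft_force'])
a=robot.read_camera('side')[190:350,240:440,::-1];b=robot.read_camera('wrist')[:,:,::-1]
cv2.imwrite('pics/e.png',np.vstack([cv2.resize(a,(400,320)),cv2.resize(b,(373,280))[:, :373]] if 0 else [cv2.resize(a,(375,300)),cv2.resize(b,(375,281))]))
```

```text
[ 0.512  -0.1369  0.0767] [-5.6813  0.812  23.09  ]
```

View pics/e.png

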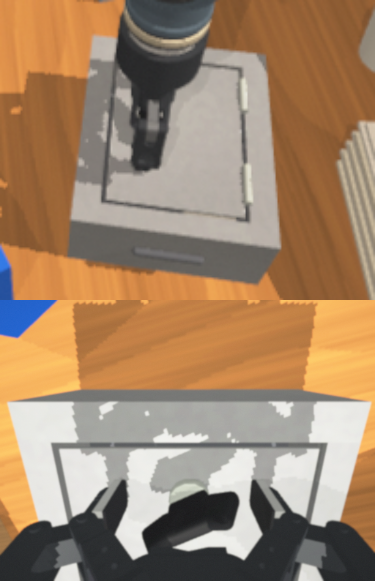

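The hatch is flush in both views and the 23 N reading shows it on its stop. I'll rise and measure the knob.

Call:
play_rows(delta_pos=[[0,0,-0.4],[0,0,-0.8],[0,0,-0.8],[0,0,-0.8],[0,0,-0.8],[0,0,0],[0,0,0]], turn=[0,0,0,0,0,0,0])

```text
t: 4.9
ee_pos: [0.5118, -0.1368, 0.182]
tcp_rot: [-180.0, 0.1, 166.1]
ft_force: [-0.4, -0.0, 0.2]
opening: 1.0
gripper_force: 0.0
```

Run:
```python
from fit import *
o=robot.observe(); im=robot.read_camera('wrist'); print(o['ee_pos'],o['tcp_rot'],o['ft_force'])
p=np.load('p.npy'); c=cam('wrist',o); p[3]=0
im=cv2.resize(im[110:350,100:420,::-1],None,fx=2.5,fy=2.5,interpolation=cv2.INTER_CUBIC)
for k,q in[(1,(0,85)),(1,(0,-85)),(2,(27.5,42)),(2,(-27.5,42)),(1,(35,0))]:
    u=proj(c,pt(p,k,q)); print(u); cv2.circle(im,tuple(int(a) for a in (u-[100,110])*2.5),3,(0,0,255),1) if abs(u).max()<2000 else 0
cv2.imwrite('pics/f.png',im)
```

```text
[ 0.5118 -0.1368  0.182 ] [-179.9895    0.0685  166.1412] [-0.4279 -0.0262  0.2065]
[360.5371 162.1001]
[153.2688 161.1918]
[291.8356 206.7694]
[222.655  236.4712]
[256.7576 201.72  ]
```

View pics/f.png

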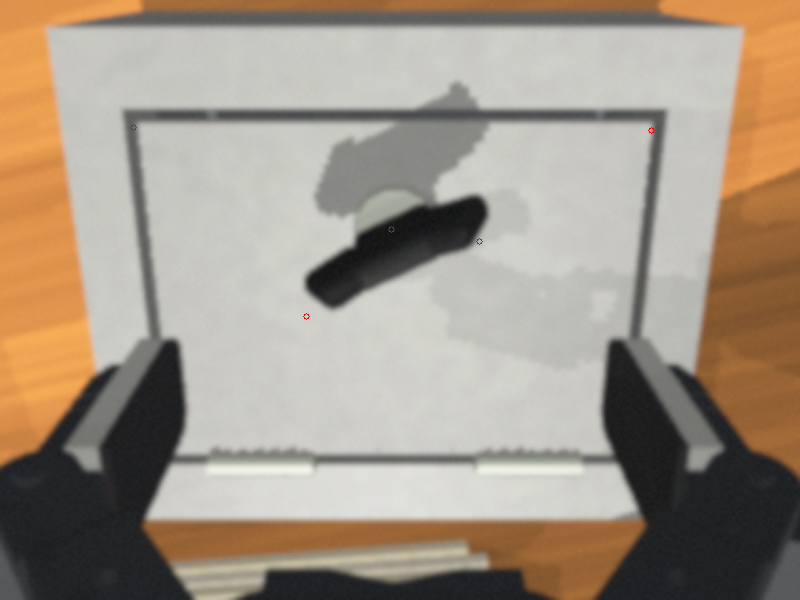

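The hatch is shut. The knob centre is about 2.5 mm nearer the robot than the model, and the wing angle is about 25° as modelled. I'll turn, shift and descend.

Call:
play_rows(delta_pos=[[0,0,0],[0,0,0],[0,0,0],[0,0,0],[0,0,0],[0,0,0],[0,0,0],[0,0,0],[-0.03,0.17,0],[0,0,0]], turn=[0.18,0.18,0.18,0.18,0.18,0.18,0.18,0.18,0,0])

```text
t: 5.95
ee_pos: [0.5171, -0.1366, 0.1808]
tcp_rot: [-180.0, -0.0, 101.5]
ft_force: [-0.4, 0.5, 0.7]
opening: 0.998
gripper_force: 0.0
```

Call:
play_rows(delta_pos=[[0,0,0.6],[0,0,0.6],[0,0,0.6],[0,0,0.4],[0,0,0.3],[0,0,0.2],[0,0,0]], turn=[0,0,0,0,0,0,0])

```text
t: 6.65
ee_pos: [0.5165, -0.1365, 0.1002]
tcp_rot: [-179.9, -0.0, 101.4]
ft_force: [-0.0, -0.3, 0.0]
opening: 1.002
gripper_force: 0.0
```

Call:
play_rows(delta_pos=[[0,0,0],[0,0,0],[0,0,0],[0,0,0],[0,0,0],[0,0,0],[0,0,0],[0,0,0],[0,0,0],[0,0,0]], turn=[0,0,0,0,0,0,0,0,0,0], hand=255, grip_force=25)

```text
t: 7.65
ee_pos: [0.5154, -0.1368, 0.1011]
tcp_rot: [-179.8, -0.0, 101.4]
ft_force: [-5.2, -1.9, 5.7]
opening: 0.111
gripper_force: 30.0
```

Call:
play_rows(delta_pos=[[0,0,0],[0,0,0],[0,0,0],[0,0,0],[0,0,0],[0,0,0],[0,0,0],[0,0,0],[0,0,0],[0,0,0],[0,0,0]], turn=[-0.13,-0.13,-0.13,-0.13,-0.13,-0.13,-0.13,-0.13,-0.13,-0.13,0])

```text
t: 8.75
ee_pos: [0.5149, -0.137, 0.1011]
tcp_rot: [-179.9, -0.2, 160.0]
ft_force: [-6.5, -3.5, 5.3]
opening: 0.112
gripper_force: 30.1
```

Call:
play_rows(delta_pos=[[0,0,0],[0,0,0],[0,0,0],[0,0,0]], turn=[-0.06,-0.06,-0.04,0])

```text
t: 9.15
ee_pos: [0.515, -0.1371, 0.1012]
tcp_rot: [-179.9, -0.2, 167.0]
ft_force: [-6.2, -3.2, 6.2]
opening: 0.11
gripper_force: 30.4
```

Run:
```python
from h import *
o=robot.observe(); print(o['tcp_rot'],o['ft_force'],o['moment'],o['opening'])
```

```text
[-179.9475   -0.1892  167.0194] [-6.2239 -3.1857  6.2297] [-0.5594  1.0166 -0.3322] 0.11033043299908453
```

Call:
play_rows(delta_pos=[[0,0,0],[0,0,0]], turn=[-0.06,0])

```text
t: 9.35
ee_pos: [0.515, -0.1371, 0.1012]
tcp_rot: [-180.0, -0.2, 169.6]
ft_force: [-6.6, -4.3, 6.2]
opening: 0.108
gripper_force: 44.8
```

Run:
```python
from h import *
o=robot.observe(); print(o['tcp_rot'],o['ft_force'],o['moment'],o['opening'])
```

```text
[-179.9983   -0.1858  169.5527] [-6.6248 -4.2782  6.1681] [-0.7036  1.0647 -0.9281] 0.10783708736514255
```

The moment climbed to 0.9 N m, so the knob is on its stop. I'll release and lift.

Call:
play_rows(delta_pos=[[0,0,0],[0,0,0],[0,0,0],[0,0,0],[0,0,0],[0,0,0],[0,0,0],[0,0,0]], turn=[0,0,0,0,0,0,0,0], hand=0)

```text
t: 10.15
ee_pos: [0.5168, -0.1366, 0.1008]
tcp_rot: [-180.0, 0.0, 169.7]
ft_force: [-0.3, -0.7, 0.1]
opening: 1.003
gripper_force: 0.0
```

Call:
play_rows(delta_pos=[[0,0,-0.3],[0,0,-0.6],[0,0,-0.8],[0,0,-0.8],[0,0,-0.8],[0,0,-0.8],[0,0,0],[0,0,0]], turn=[0,0,0,0,0,0,0,0])

```text
t: 10.95
ee_pos: [0.5168, -0.1367, 0.2245]
tcp_rot: [-180.0, 0.1, 169.7]
ft_force: [-0.0, -0.1, -0.6]
opening: 0.997
gripper_force: 0.0
```

Run:
```python
from h import *
o=robot.observe(); im=robot.read_camera('wrist'); print(o['ee_pos'],o['ft_force'])
b=robot.read_camera('side')[100:350,240:440]
a=np.hstack([im[:,100:420],cv2.resize(b,(307,384))])
cv2.imwrite('pics/g.png',a[:,:,::-1])
```

```text
[ 0.5168 -0.1367  0.2245] [-0.0099 -0.1047 -0.611 ]
```

View pics/g.png

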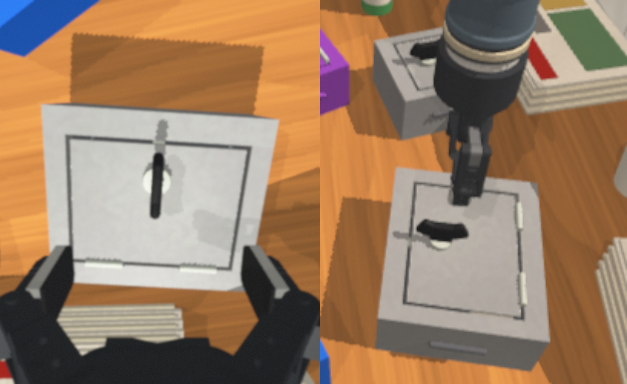

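The wing now stands square to the free edge at wrist (157,185), the hatch is flush, the small box is still latched, and the gripper is clear of everything.

```bash
python3 -c "
from workcell import robot
print(robot.hand_in())"
```

```text
the job is handed in; nothing more can be done
None
```

I shut the larger box's hatch onto its stop, turned its knob counter-clockwise to the latched stop and let go; the smaller box stayed latched, and I handed the job in at about 11 s of the 42 s allowed.

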